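# Hold the tube reader's tensioner open

## Robot

A 7-joint arm with a two-finger parallel gripper is mounted at the origin on the work surface. World frame = base frame: x ahead of the robot, y to its left, z up, the work surface at z = 0. Lengths are in m, angles in rad, forces in N, time in s.
With the tool pointing down it reaches from about 0.425 to 0.875 m from the base axis. Payload 4.7 kg.
Tool frame: the origin (TCP) lies at the very end of the fingers, on their centre line; the grasp point (between the pads) lies 19 mm behind it; z points along the fingers, y is the line along which they close (so a half turn about z gives the same grasp; the last joint's range is limited). The gripper opens to 85 mm and grips with 20 to 120 N. Pads are 22 mm wide; open, the fingers measure 114 mm over their backs; the gripper's body (76 mm by 85 mm) begins 54 mm behind the grasp point. The pads swing forward as they close: fully open they stand 13 mm farther back than shut.
Start: joints at [-1.111, 0.321, -0.07, 1.45, 0.023, 1.371, -0.057], TCP at [0.28, 0.586, 0.231] pointing down, gripper open.
Joint ranges: [-2.86, 2.86], [-0.3, 2.09], [-1.38, 1.24], [0.06, 2.45], [-1.56, 4.7], [0.09, 2.05], [-2.69, 2.69]. Speed limits (rad/s): [2.57, 2.57, 3.14, 3.14, 3.14, 3.14, 3.14].

## Interface

Orientations are given as a rotation vector (axis times angle).
In Python, from station import manip, imaging, workorder gives the robot as it stands.
- The arm moves only by the tool apply_moves, never from a script. Its argument "deltas" is a list of rows, each an object of numbers: "x", "y", "z": the shift along the tool's x, y, z in units of 50 mm (1.0 is 50 mm); "turn": the turn about the tool's z in units of 5 degrees (1.0 is 5 degrees); "claw": the closure, from 0 (fully open) to 1 (shut). A call has 1 to 20 rows; each row shifts and turns the commanded pose from where the row before left it, along the tool's axes as they then stand; what a row does not reach is not made up. A row lasts 1/10 s, in which the tool goes at most 50 mm and 8.59 degrees, less where a joint would pass 70% of its speed; a pose out of reach is approached as far as the arm can. A call is refused whole if a number of a shift passes 1 or a number of a turn 1, either way. A call with a gripper value outside its range is refused whole. The fingers move at their own pace and stop on an object; "newtons" is the grip in N (left out, the last holds). Time passes only in rows, so rows that do not move let the fingers close. It gives the time, the measured TCP pose, the force, the opening and the grip force at its end, in the units of the state.
- manip.read_state(): the state, without advancing time (a new reading comes with each control period).
- imaging.capture(name): name is "scene" or "top" or "wrist"; returns a dict with "pixels" (400x640x3 uint8, red, green, blue), "fovy" (degrees; the focal length in pixels is half the picture's height over the tangent of half this angle, whatever the lens; pixels are square), "cx", "cy" (the principal point, pixels), "extrinsics" (4x4, takes a point from camera to world coordinates). Camera axes: x right, y down, z forward; pixel columns grow to the right and rows downward; lengths in m; the calibration is good to about 2 mm. A picture is of the moment at which its call begins. There is no depth.
- workorder.hand_in(): hands the job in; it is judged then, once.
The state is a dict: "time": time; "joint_pos": joint angles; "qd": joint speeds; "joint_torque": joint torques, N m; "tool_pos": TCP position; "tool_rot": TCP orientation; "wrist_force": force on the tool from outside, world axes, zero at the start; "wrist_torque": the same for the moment, N m; "finger_gap": opening from 0.0 (shut) to 1.0 (fully open); "grasp_force": force on a finger pad.
Only numpy, scipy, OpenCV 4.12 (cv2) and the standard library are available. Lean on these libraries where they do the work, as an engineer would, in place of code of your own. Each camera call takes 0.05 s, during which the arm holds its last target. There are 200 camera calls.

## Task

Clear the tube reader so a colleague can drop in the next swab tube: lift the white guard panel out of its slot and lean it, foot on the bench, at a slant against the bar of the steel prop, and let go of it. Then push the reader's sprung tensioner arm by its upright thumb post back past its ratchet click and on until it is close to its end stop, and finish while still holding it there with the fingers, because the ratchet alone lets it come too far forward. Leave the guard leaning and everything else on the bench undisturbed.

Things in the scene. Friction and masses are not known exactly. Their poses are not given: they have to be found in the camera images.
- reader: Tube reader, fixed: aluminium base plate 8 mm thick. Origin on the bench; in its frame (x away from the robot at yaw 0, z up) the plate spans x -80 to 110, y -130 to 130 mm. On it: two rubber drive rollers 18 mm across, 86 mm high, at x -31, y 19 and 41; read head 59 mm high at x 65 to 105, y 90 to 120; rubber stop block and pawl guide, 42 mm high, clear of the post's path.
- slot (a point): Middle of the floor of the guard's slot (axes as the reader's), 8 mm above the bench: two rails along y, 200 mm long, 10 mm apart inside, tops 26 mm above the bench.
- guard: White plastic guard panel, 8 mm thick (its x), 180 mm wide (its y), 140 mm high (its z), 0.17 to 0.33 kg. Origin at the centre of its lower edge. At the start it stands upright in the reader's slot on the robot's side of the tensioner, top edge 148 mm above the bench; it must rise more than 18 mm to leave the slot.
- prop: Steel prop, fixed: a level bar on two uprights (y = -70 and 70 mm). Origin on the bench right below the bar's axis. Feet and a tie bar, at most 15 mm high, run from x = -2 to 98 mm behind the bar; the bench in front (its -x side, the robot's side at yaw 0) is clear, so a panel can stand there and lean back on the bar.
- bar (a point): Middle of the prop's bar axis, 76 mm above the bench (axes as the prop's): round bar 12 mm thick, 160 mm long along y.
- pivot (a point): The tensioner arm's vertical pivot axis (axes as the reader's), at the height of the arm's top, 42 mm above the bench. A white idler roller, 20 mm across and 88 mm high, stands on the arm 55 mm from it.
- post_top (a point): Centre of the top of the thumb post, 95 mm above the bench: an upright steel pin 18 mm in diameter, 53 mm tall, on the free end of the flat steel tensioner arm, 125 mm from the pivot.
- post_foot (a point): The same thumb post: the centre of its foot on the arm, 42 mm above the bench; it turns with the arm.
- tensioner (a joint): Angle a (rad) of the tensioner arm: 0 at rest, pointing along the reader's +y; grows as the post is pushed towards the reader's +x: post at pivot + 125 mm x (sin a, cos a). Its spring pushes back, 3.6 N at the post at 0, 9 N at the stop, some 3 N more while the pawl lifts. Click at 0.35 to 0.42; let go after that, the ratchet catches it near 0.40. Stop at 0.66.
- pawl (a joint): Slide of the brass pawl (m): 0 when home, about 0.006 while the arm's tooth passes over it, 0 again after the click.
- rack_long: Bystander: white rack of red-capped swab tubes, 76 x 142 x 158 mm, at the back. Origin at the centre of its underside (as for all bystanders).
- rack_short: Bystander: aluminium rack of swab tubes, 76 x 120 x 158 mm, at the back.
- loose_swab: Bystander: one swab tube lying along x, 150 x 14 x 14 mm, between reader and prop, farther back.
- cap_jar: Bystander: small clear jar, 42 mm in diameter, 62 mm high, between reader and prop, nearer the robot.
- marker: Bystander: marker pen lying along x, 135 x 13 x 13 mm, between reader and prop.

How it is judged:
By the outcome, as a careful person would: the job done as asked, in the order asked, and still so for the second after the job is handed in, while the arm keeps its last pose, push and grip.
It also fails if it takes over 53 s, if anything falls off the work surface, if the arm or the gripper's body presses on something with over 40 N, if the wrist force passes 120 N, or if a joint passes its speed limit or range.

## Working session

There is one attempt and no reset: what is moved stays moved. The work goes in short steps, Python scripts to look and compute and a tool call to move; the robot and the scene stay as the last step left them, time stands still between calls to the robot, and variables do not carry over. Pictures are saved under pics/ and viewed, at most 10 in all, crops included, and the job is handed in when it is done.

Besides the shell and the picture viewer there is one more tool, called after "Request:" as name(argument=value, ...), one argument or row to a line, values as JSON. apply_moves: Moves the arm, as the interface text tells. Its arguments: {"type":"object","properties":{"deltas":{"type":"array"},"newtons":{"type":"number"}},"required":["deltas"]}

```bash
mkdir -p pics; ls
python3 - <<'E'
from station import manip, imaging
import cv2, json, numpy as np
s=manip.read_state(); print({k:np.round(v,3).tolist() for k,v in s.items()})
for n in("scene","top","wrist"):
    c=imaging.capture(n); cv2.imwrite(f"pics/{n}0.png",c["pixels"][:,:,::-1]); print(n,c["fovy"],c["cx"],c["cy"],np.round(c["extrinsics"],4).tolist())
E
```

```text
pics
{'time': 0.0, 'joint_pos': [-1.111, 0.322, -0.07, 1.452, 0.023, 1.371, -0.057], 'qd': [-0.0, -0.0, 0.0, 0.001, 0.0, -0.001, 0.001], 'joint_torque': [-0.0, -49.358, -0.383, -31.433, 0.013, 0.011, 0.0], 'tool_pos': [0.28, 0.586, 0.23], 'tool_rot': [-0.694, -3.064, 0.003], 'wrist_force': [-0.597, 0.991, -0.395], 'wrist_torque': [-0.074, -0.009, 0.053], 'grasp_force': 0.0, 'finger_gap': 1.004}
scene 52.694187874083795 315.8048847924952 201.84229265496253 [[0.5889, 0.5807, -0.5622, 1.0633], [0.8081, -0.4092, 0.4237, -0.3608], [0.016, -0.7038, -0.7102, 0.7198], [0.0, 0.0, 0.0, 1.0]]
top 55.530122899819204 325.55153851205193 204.4308850768397 [[-0.0152, -0.9878, 0.155, 0.42], [-0.9995, 0.0194, 0.0256, -0.0067], [-0.0283, -0.1546, -0.9876, 0.9398], [0.0, 0.0, 0.0, 1.0]]
wrist 65.00134853145785 317.3651317988322 201.5876955538306 [[0.4311, 0.8555, 0.287, 0.2062], [0.9023, -0.4081, -0.1389, 0.6207], [-0.0017, 0.3188, -0.9478, 0.3737], [0.0, 0.0, 0.0, 1.0]]
```

View pics/scene0.png

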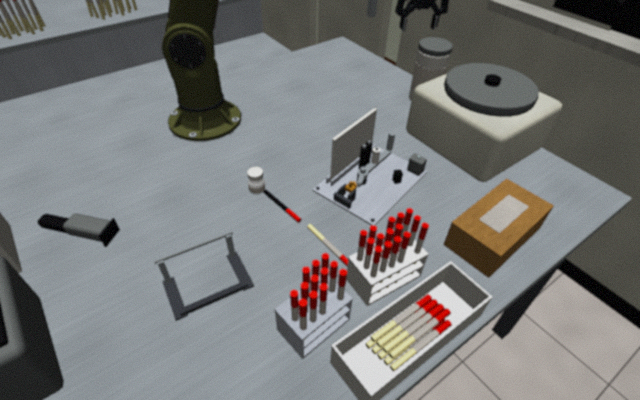

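View pics/top0.png

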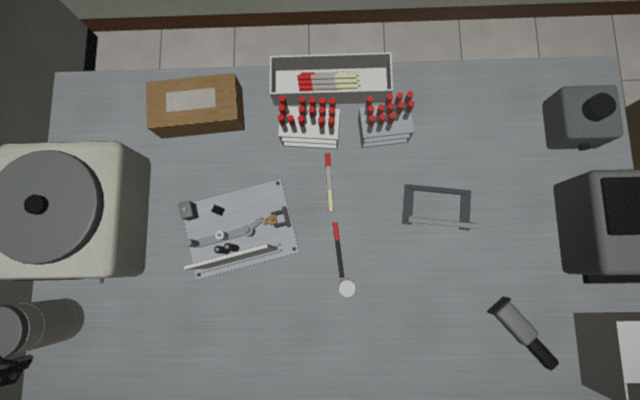

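The scene view shows the reader at (370,180) with the guard at (353,145). The prop is at (205,275), and the jar, marker and swab lie between them. In the top view the guard's top edge runs about (185,267)-(280,245), the thumb post is near (190,240), and the prop bar runs (408,217)-(475,228). I'll zoom in next.

```bash
cat > h.py <<'E'
import numpy as np, cv2
from station import manip, imaging
def cam(n):
    c=imaging.capture(n); c["f"]=200/np.tan(np.radians(c["fovy"]/2)); return c
def ray(c,u,v):
    E=c["extrinsics"]; d=E[:3,:3]@np.array([(u-c["cx"])/c["f"],(v-c["cy"])/c["f"],1.]); return E[:3,3],d/np.linalg.norm(d)
def onz(c,u,v,z):
    o,d=ray(c,u,v); return o+d*(z-o[2])/d[2]
def tri(a,b):  # two (cam,u,v) -> point, gap
    o1,d1=ray(*a); o2,d2=ray(*b)
    t=np.linalg.lstsq(np.c_[d1,-d2],o2-o1,rcond=None)[0]
    p,q=o1+d1*t[0],o2+d2*t[1]; return (p+q)/2,np.linalg.norm(p-q)
def proj(c,p):
    E=c["extrinsics"]; q=E[:3,:3].T@(np.asarray(p)-E[:3,3]); return np.array([c["f"]*q[0]/q[2]+c["cx"],c["f"]*q[1]/q[2]+c["cy"]])
E
python3 - <<'E'
import cv2,numpy as np
t=cv2.imread("pics/top0.png"); s=cv2.imread("pics/scene0.png")
r=lambda i,x,y,w,h:cv2.resize(i[y:y+h,x:x+w],(w*5,h*5),interpolation=cv2.INTER_CUBIC)
cv2.imwrite("pics/a.png",r(t,170,170,140,115))
cv2.imwrite("pics/b.png",r(s,305,100,135,120))
a=cv2.resize(t[175:235,390:490],(800,480),interpolation=2)[:300*2]
b=cv2.resize(s[225:325,145:265],(0,0),fx=5,fy=5,interpolation=2)
cv2.imwrite("pics/c.png",np.vstack([cv2.resize(t[180:240,390:490],(500,300)),cv2.resize(s[225:325,150:250],(300,300)).repeat(1,0)][:1]) if 0 else np.hstack([cv2.resize(t[180:240,390:490],(400,240),interpolation=2),cv2.resize(s[225:325,150:250],(400,400),interpolation=2)[80:320]]))
E
```

```text
(no output)
```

View pics/a.png

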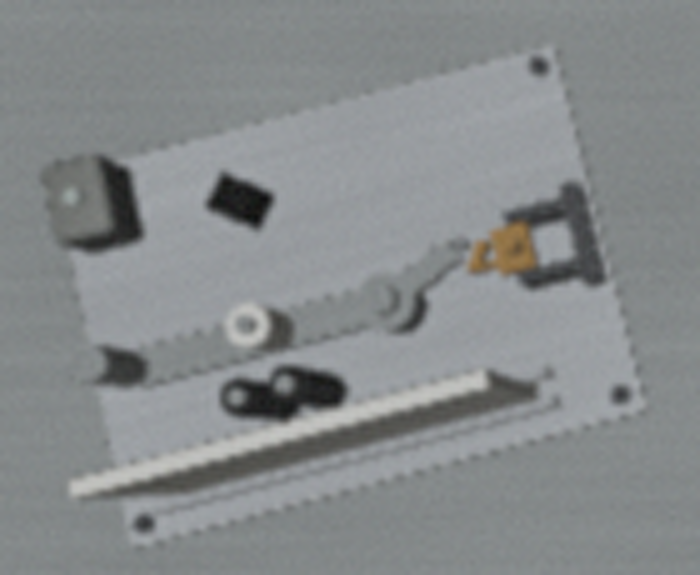

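View pics/b.png

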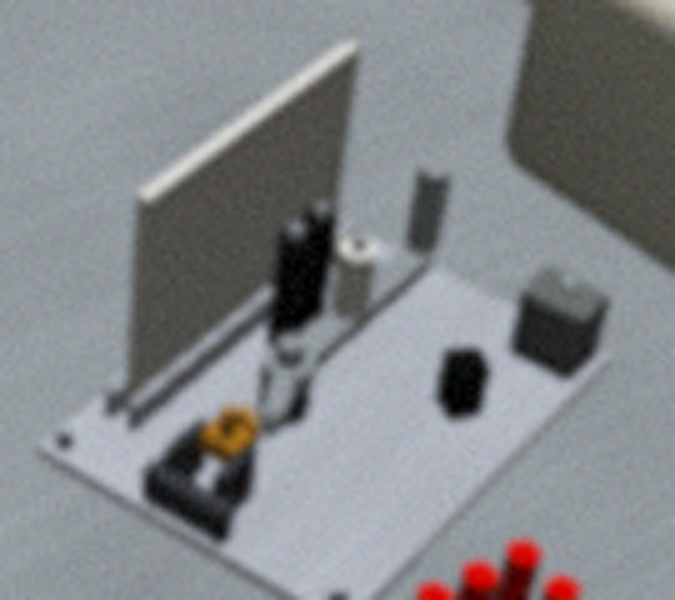

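View pics/c.png

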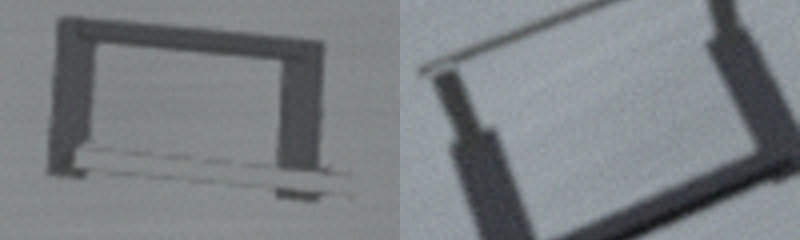

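The crops give me these positions in crop pixels:
- **Guard top band:** (73,488) to (490,380) in the top view, and (352,45) to (145,195) in the scene view.
- **Post top:** (90,365) in the top view and (433,175) in the scene view.
- **Bar ends:** (78,155) and (350,183) in the top view, and (422,70) in the scene view.

Next I'll triangulate from these.

Run:
```python
from h import *
np.set_printoptions(precision=4,suppress=True)
T,S,W=cam("top"),cam("scene"),cam("wrist")
a=lambda x,y:(T,170+(x-2)/5,170+(y-2)/5); b=lambda x,y:(S,305+(x-2)/5,100+(y-2)/5)
for n,p,q in[("guard+y",(73,488),(352,45)),("guard-y",(490,380),(145,195)),("post_top",(90,365),(433,175)),("post_foot",(137,366),(425,247)),("pivot",(385,300),(289,345)),("idler",(247,324),(358,243))]:
    print(n,*tri(a(*p),b(*q)))
for n,p in[("+x-y",(552,43)),("-x-y",(647,407)),("-x+y",(133,548))]: print("plate",n,onz(*a(*p),.008))
g=S["pixels"][:,:,::-1]
cT=lambda x,y:(T,390+x/4-.4,180+y/4-.4)
print("bar -y",tri(cT(350,183),(S,155.3,262.2)), onz(*cT(350,183),.076)); print("bar +y z76",onz(*cT(78,155),.076), "scene",onz(S,232,235,.076))
for v in("marker",(342,276)),("jar",(347,288)),("swab",(330,211)): print(v[0],onz(T,*v[1],.01))
E=W["extrinsics"]; s=manip.read_state(); R=cv2.Rodrigues(np.array(s["tool_rot"]))[0]
print("tool R",R.tolist(), "cam in tool",R.T@(E[:3,3]-s["tool_pos"]))
cv2.imwrite("pics/d.png",cv2.resize(T["pixels"][180:240,390:490,::-1],(400,240),interpolation=2))
```

```text
guard+y [0.4182 0.312  0.1431] 0.0006718262979480784
guard-y [0.4613 0.1385 0.1453] 0.004800778759423359
post_top [0.473  0.3297 0.0854] 0.0008083098735620912
post_foot [0.4762 0.3269 0.0399] 0.0052392627789190575
pivot [0.5041 0.2052 0.0494] 0.0029752985048208027
idler [0.4909 0.2599 0.0821] 0.001684002280448876
plate +x-y [0.6354 0.1312 0.008 ]
plate -x-y [0.4525 0.0841 0.008 ]
plate -x+y [0.3884 0.335  0.008 ]
bar -y (array([ 0.5017, -0.3281,  0.0694]), np.float64(5.513771735531259e-05)) [ 0.5011 -0.3257  0.076 ]
bar +y z76 [ 0.5198 -0.1739  0.076 ] scene [ 0.5318 -0.1752  0.076 ]
marker [ 0.391  -0.0195  0.01  ]
jar [ 0.3627 -0.0308  0.01  ]
swab [0.5493 0.0067 0.01  ]
tool R [[-0.9022980582753805, 0.43111273607960543, -0.00015107095871077952], [0.4311127507449689, 0.9022978961702424, -0.0005501925670660307], [-0.00010088401474134042, -0.0005615663015087104, -0.999999837232839]] cam in tool [ 0.0816 -0.0009 -0.1432]
```

Request:
apply_moves(
  deltas=[
    {"turn": 1, "claw": 0},
    {"turn": 1},
    {"turn": 1},
    {"turn": 1},
    {"turn": 1},
    {"turn": 1},
    {"turn": 1},
    {"turn": 1},
    {"turn": 1},
    {"turn": 1},
  ],
)

```text
schema error: expected keys x, y, z, turn, claw
```

Request:
apply_moves(
  deltas=[
    {"x": -0.4, "y": 0.08},
    {"x": -0.6, "y": 0.12},
    {"x": -0.65, "y": 0.12},
    {"x": -0.65, "y": 0.12},
    {"x": -0.65, "y": 0.12},
    {"x": -0.65, "y": 0.12},
    {"x": -0.65, "y": 0.12},
    {"x": -0.65, "y": 0.12},
    {"x": -0.65, "y": 0.12},
    {"x": -0.65, "y": 0.12},
    {"x": -0.65, "y": 0.12},
    {"x": -0.5, "y": 0.08},
    {"x": -0.4, "y": 0.05},
    {},
    {},
    {},
  ],
)

```text
schema error: expected keys x, y, z, turn, claw
```

Run:
```python
from h import *
np.set_printoptions(precision=4,suppress=True)
s=manip.read_state(); print(s["time"],s["tool_pos"],s["tool_rot"],s["joint_pos"]); R=cv2.Rodrigues(np.array(s["tool_rot"]))[0]; print(R)
W=cam("wrist"); cv2.imwrite("pics/w1.png",W["pixels"][:,:,::-1])
for p in[(.4182,.312,.148),(.4613,.1385,.148),(.473,.3297,.095)]: print(proj(W,p))
```

```text
0.3 [0.2802 0.5863 0.231 ] [-0.6944 -3.0639  0.0009] [-1.1109  0.3213 -0.0701  1.4509  0.0227  1.3708 -0.0569]
[[-0.9023  0.4311 -0.0002]
 [ 0.4311  0.9023 -0.0006]
 [-0.0001 -0.0006 -1.    ]]
[132.637  433.8475]
[ 29.3427 505.4776]
[196.0029 413.8819]
```

View pics/w1.png

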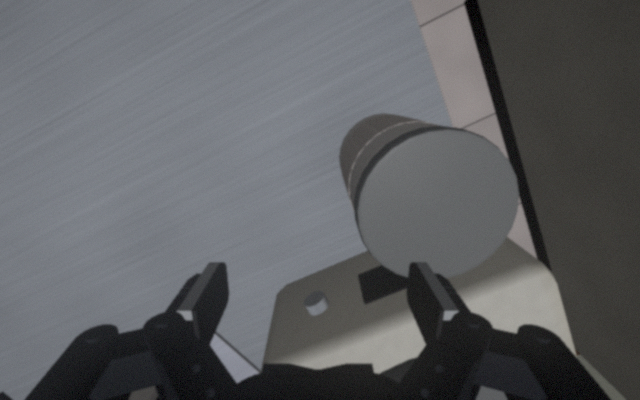

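Both calls were refused because every row needs all five keys, so the arm hasn't moved. The picture therefore still shows the start view: a grey canister at (440,200) and the pale machine below. I'll resend the moves with full rows.

Request:
apply_moves(
  deltas=[
    {"x": 0, "y": 0, "z": 0, "turn": 1, "claw": 0},
    {"x": 0, "y": 0, "z": 0, "turn": 1, "claw": 0},
    {"x": 0, "y": 0, "z": 0, "turn": 1, "claw": 0},
    {"x": 0, "y": 0, "z": 0, "turn": 1, "claw": 0},
    {"x": 0, "y": 0, "z": 0, "turn": 1, "claw": 0},
    {"x": 0, "y": 0, "z": 0, "turn": 1, "claw": 0},
    {"x": 0, "y": 0, "z": 0, "turn": 1, "claw": 0},
    {"x": 0, "y": 0, "z": 0, "turn": 1, "claw": 0},
    {"x": 0, "y": 0, "z": 0, "turn": 1, "claw": 0},
    {"x": 0, "y": 0, "z": 0, "turn": 1, "claw": 0},
  ],
)

```text
time: 1.35
tool_pos: [0.2803, 0.5864, 0.2313]
tool_rot: [1.929, 2.48, -0.0]
wrist_force: [0.2, -0.6, -0.3]
finger_gap: 0.999
grasp_force: 0.0
```

Request:
apply_moves(
  deltas=[
    {"x": -0.4, "y": 0.08, "z": 0, "turn": 0, "claw": 0},
    {"x": -0.6, "y": 0.12, "z": 0, "turn": 0, "claw": 0},
    {"x": -0.65, "y": 0.12, "z": 0, "turn": 0, "claw": 0},
    {"x": -0.65, "y": 0.12, "z": 0, "turn": 0, "claw": 0},
    {"x": -0.65, "y": 0.12, "z": 0, "turn": 0, "claw": 0},
    {"x": -0.65, "y": 0.12, "z": 0, "turn": 0, "claw": 0},
    {"x": -0.65, "y": 0.12, "z": 0, "turn": 0, "claw": 0},
    {"x": -0.65, "y": 0.12, "z": 0, "turn": 0, "claw": 0},
    {"x": -0.65, "y": 0.12, "z": 0, "turn": 0, "claw": 0},
    {"x": -0.65, "y": 0.12, "z": 0, "turn": 0, "claw": 0},
    {"x": -0.65, "y": 0.12, "z": 0, "turn": 0, "claw": 0},
    {"x": -0.5, "y": 0.08, "z": 0, "turn": 0, "claw": 0},
    {"x": -0.4, "y": 0.05, "z": 0, "turn": 0, "claw": 0},
    {"x": 0, "y": 0, "z": 0, "turn": 0, "claw": 0},
    {"x": 0, "y": 0, "z": 0, "turn": 0, "claw": 0},
    {"x": 0, "y": 0, "z": 0, "turn": 0, "claw": 0},
  ],
)

```text
time: 2.95
tool_pos: [0.4447, 0.2303, 0.2313]
tool_rot: [-1.921, -2.485, -0.001]
wrist_force: [-0.1, 0.6, -0.7]
finger_gap: 0.999
grasp_force: 0.0
```

Run:
```python
from h import *
np.set_printoptions(precision=4,suppress=True)
s=manip.read_state(); print(s["time"],s["tool_pos"],s["tool_rot"],s["joint_pos"]); R=cv2.Rodrigues(np.array(s["tool_rot"]))[0]; print(R)
W=cam("wrist"); cv2.imwrite("pics/w2.png",W["pixels"][:,:,::-1])
for p in[(.4182,.312,.148),(.4613,.1385,.148),(.473,.3297,.095)]: print(proj(W,p))
```

```text
2.95 [0.4447 0.2303 0.2313] [-1.9214 -2.4849 -0.0006] [-0.8305 -0.0044  0.3005  1.8232  0.0007  1.3225 -0.2758]
[[-0.2517  0.9678 -0.0002]
 [ 0.9678  0.2517  0.0006]
 [ 0.0006 -0.     -1.    ]]
[310.3001  88.9301]
[309.5132 309.4258]
[380.3495  86.0843]
```

View pics/w2.png

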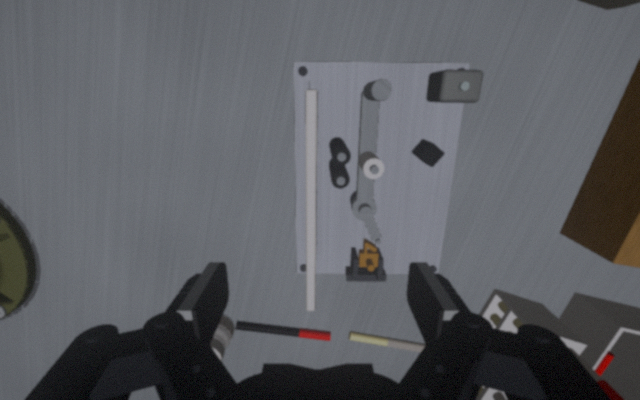

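The wrist view shows the guard's top edge as a near-vertical strip from (312,90) to (310,310), within 2 px of the projections. The post top is at (380,89) and the pivot is near (363,205).

Run:
```python
from h import *
np.set_printoptions(precision=4,suppress=True)
W,T,S=cam("wrist"),cam("top"),cam("scene"); s=manip.read_state(); R=cv2.Rodrigues(np.array(s["tool_rot"]))[0]
g=cv2.cvtColor(W["pixels"],cv2.COLOR_RGB2GRAY)
for v in(100,140,200,240,300):
    r=g[v,295:330].astype(int); print(v,r.tolist()) if v==200 else 0
    m=np.where(r>r.max()-25)[0]+295; print(v,m.min(),m.max())
A,B=onz(W,312.3,90,.148),onz(W,310.3,311,.148); C=(A+B)/2
print(A,B,np.linalg.norm(A-B),"yaw",np.degrees(np.arctan2(B[0]-A[0],A[1]-B[1])),"tool-frame offset (50mm units)",R.T@(C-s["tool_pos"])/.05)
for u,v,z in((380.5,89,.095),(365,205,.042),(373,169,.088)): print(onz(W,u,v,z))
t=(T,170+(90-2)/5,170+(365-2)/5); print("post tri wrist/top",tri((W,380.5,89),t)); print("guard tri",tri((W,312.3,90),(T,170+71/5,170+486/5)))
pl=[onz(W,294,62,.008),onz(W,468,63,.008),onz(W,437,274,.008),onz(W,297,274,.008)]; print(np.array(pl),np.mean(pl,0))
```

```text
100 306 326
140 306 315
200 [111, 125, 131, 135, 133, 134, 132, 133, 130, 129, 134, 139, 149, 154, 156, 157, 157, 158, 156, 148, 133, 116, 122, 127, 127, 127, 130, 131, 132, 132, 130, 130, 128, 128, 128]
200 298 314
240 300 323
300 307 314
[0.4196 0.3117 0.148 ] [0.4624 0.1371 0.148 ] 0.17969535287536276 yaw 13.752145770296435 tool-frame offset (50mm units) [-0.0847 -0.1025  1.6653]
[0.4738 0.3275 0.095 ]
[0.5049 0.2101 0.042 ]
[0.4903 0.2595 0.088 ]
post tri wrist/top (array([0.4734, 0.3274, 0.0914]), np.float64(0.0021296694262804955))
guard tri (array([0.4188, 0.3118, 0.1429]), np.float64(0.0015362596556804363))
[[0.391  0.3359 0.008 ]
 [0.5719 0.382  0.008 ]
 [0.6353 0.131  0.008 ]
 [0.4544 0.0839 0.008 ]] [0.5131 0.2332 0.008 ]
```

Request:
apply_moves(
  deltas=[
    {"x": -0.085, "y": -0.1, "z": 0.2, "turn": 0.1, "claw": 0},
    {"x": 0, "y": 0, "z": 0.4, "turn": 0, "claw": 0},
    {"x": 0, "y": 0, "z": 0.4, "turn": 0, "claw": 0},
    {"x": 0, "y": 0, "z": 0.4, "turn": 0, "claw": 0},
    {"x": 0, "y": 0, "z": 0.4, "turn": 0, "claw": 0},
    {"x": 0, "y": 0, "z": 0.4, "turn": 0, "claw": 0},
    {"x": 0, "y": 0, "z": 0.2, "turn": 0, "claw": 0},
    {"x": 0, "y": 0, "z": 0.12, "turn": 0, "claw": 0},
    {"x": 0, "y": 0, "z": 0, "turn": 0, "claw": 0},
    {"x": 0, "y": 0, "z": 0, "turn": 0, "claw": 0.5},
    {"x": 0, "y": 0, "z": 0, "turn": 0, "claw": 1},
    {"x": 0, "y": 0, "z": 0, "turn": 0, "claw": 1},
    {"x": 0, "y": 0, "z": 0, "turn": 0, "claw": 1},
    {"x": 0, "y": 0, "z": 0, "turn": 0, "claw": 1},
    {"x": 0, "y": 0, "z": 0, "turn": 0, "claw": 1},
    {"x": 0, "y": 0, "z": 0, "turn": 0, "claw": 1},
    {"x": 0, "y": 0, "z": 0, "turn": 0, "claw": 1},
  ],
  newtons=60,
)

```text
time: 4.85
tool_pos: [0.4417, 0.2236, 0.1056]
tool_rot: [1.935, 2.475, 0.001]
wrist_force: [-0.2, 0.1, 3.8]
finger_gap: 0.086
grasp_force: 59.2
```

Request:
apply_moves(
  deltas=[
    {"x": 0, "y": 0, "z": -0.1, "turn": 0, "claw": 1},
    {"x": 0, "y": 0, "z": -0.15, "turn": 0, "claw": 1},
    {"x": 0, "y": 0, "z": -0.2, "turn": 0, "claw": 1},
    {"x": 0, "y": 0, "z": -0.3, "turn": 0, "claw": 1},
    {"x": 0, "y": 0, "z": -0.3, "turn": 0, "claw": 1},
    {"x": 0, "y": 0, "z": -0.3, "turn": 0, "claw": 1},
    {"x": 0, "y": 0, "z": -0.3, "turn": 0, "claw": 1},
    {"x": 0, "y": 0, "z": -0.3, "turn": 0, "claw": 1},
    {"x": 0, "y": 0, "z": -0.3, "turn": 0, "claw": 1},
    {"x": 0, "y": 0, "z": -0.2, "turn": 0, "claw": 1},
    {"x": 0, "y": 0, "z": -0.15, "turn": 0, "claw": 1},
    {"x": 0, "y": 0, "z": 0, "turn": 0, "claw": 1},
    {"x": 0, "y": 0, "z": 0, "turn": 0, "claw": 1},
  ],
)

```text
time: 6.15
tool_pos: [0.4413, 0.2234, 0.2349]
tool_rot: [-1.935, -2.475, 0.001]
wrist_force: [-0.9, 0.3, -1.6]
finger_gap: 0.086
grasp_force: 58.5
```

Run:
```python
from h import *
np.set_printoptions(precision=4,suppress=True)
s=manip.read_state(); R=cv2.Rodrigues(np.array(s["tool_rot"]))[0]; print(s["time"],s["tool_pos"],s["wrist_force"],s["finger_gap"],s["grasp_force"],R)
# bar from both fixed cameras: dump edges
T,S=cam("top"),cam("scene")
gt=cv2.cvtColor(T["pixels"],6+1 if 0 else cv2.COLOR_RGB2GRAY); gs=cv2.cvtColor(S["pixels"],cv2.COLOR_RGB2GRAY)
for u in(425,440,455): print("top",u,gt[205:235,u].tolist())
for u in(175,195,215): print("scene",u,gs[232:268,u].tolist())
```

```text
6.15 [0.4413 0.2234 0.2349] [-0.9019  0.3218 -1.5978] 0.08553157878861906 58.53487014770508 [[-0.2412  0.9705 -0.0005]
 [ 0.9705  0.2412 -0.0003]
 [-0.0002 -0.0006 -1.    ]]
top 425 [143, 142, 141, 140, 141, 142, 145, 145, 141, 144, 144, 144, 142, 130, 145, 147, 148, 143, 135, 143, 149, 148, 149, 146, 149, 149, 145, 147, 147, 148]
top 440 [145, 142, 144, 141, 145, 147, 147, 148, 147, 146, 147, 148, 148, 146, 143, 138, 145, 147, 144, 142, 132, 144, 151, 151, 149, 147, 148, 148, 146, 149]
top 455 [147, 148, 145, 146, 148, 150, 145, 151, 151, 149, 148, 146, 147, 148, 150, 143, 132, 144, 145, 149, 144, 137, 149, 151, 148, 149, 147, 149, 149, 148]
scene 175 [150, 151, 148, 155, 155, 154, 152, 148, 154, 151, 152, 154, 158, 154, 152, 158, 156, 153, 151, 151, 153, 137, 106, 92, 117, 146, 154, 154, 159, 157, 156, 156, 158, 158, 159, 156]
scene 195 [149, 156, 159, 155, 150, 153, 158, 158, 157, 153, 158, 156, 151, 140, 117, 102, 116, 142, 156, 156, 160, 160, 156, 158, 154, 154, 162, 163, 158, 164, 160, 159, 151, 158, 155, 157]
scene 215 [159, 151, 155, 158, 155, 145, 122, 103, 106, 129, 154, 154, 155, 157, 152, 155, 157, 155, 159, 155, 155, 158, 151, 149, 148, 152, 155, 149, 151, 155, 157, 149, 148, 154, 147, 150]
```

Run:
```python
from h import *
np.set_printoptions(precision=4,suppress=True)
T,S=cam("top"),cam("scene")
o,a=ray(S,175,254.8); _,b=ray(S,215,239.5); n=np.cross(a,b)
for u,v in((425,220.5),(455,223.7),(407,218.3),(477,226)):
    p,d=ray(T,u,v); t=(n@(o-p))/(n@d); print(u,"plane tri",p+d*t,"onz",onz(T,u,v,.076))
print("scene onz",onz(S,175,254.8,.076),onz(S,215,239.5,.076))
```

```text
425 plane tri [ 0.5151 -0.2115  0.0679] onz [ 0.5142 -0.2095  0.076 ]
455 plane tri [ 0.5066 -0.2791  0.0676] onz [ 0.5057 -0.2765  0.076 ]
407 plane tri [ 0.5209 -0.1705  0.0687] onz [ 0.52   -0.1692  0.076 ]
477 plane tri [ 0.5004 -0.3285  0.0675] onz [ 0.4996 -0.3253  0.076 ]
scene onz [ 0.5125 -0.2905  0.076 ] [ 0.5225 -0.2091  0.076 ]
```

Request:
apply_moves(
  deltas=[
    {"x": 0, "y": 0, "z": 0, "turn": 0.5, "claw": 1},
    {"x": 0, "y": 0, "z": 0, "turn": 0.85, "claw": 1},
    {"x": 0, "y": 0, "z": 0, "turn": 0.9, "claw": 1},
    {"x": 0, "y": 0, "z": 0, "turn": 0.9, "claw": 1},
    {"x": 0, "y": 0, "z": 0, "turn": 0.7, "claw": 1},
    {"x": 0, "y": 0, "z": 0, "turn": 0.4, "claw": 1},
  ],
)

```text
time: 6.95
tool_pos: [0.4413, 0.2234, 0.2349]
tool_rot: [-2.36, -2.073, 0.001]
wrist_force: [-0.0, -0.3, -2.5]
finger_gap: 0.083
grasp_force: 58.4
```

Request:
apply_moves(
  deltas=[
    {"x": -0.18, "y": 0.02, "z": 0, "turn": 0, "claw": 1},
    {"x": -0.35, "y": 0.1, "z": 0, "turn": 0, "claw": 1},
    {"x": -0.5, "y": 0.1, "z": 0, "turn": 0, "claw": 1},
    {"x": -0.6, "y": 0.1, "z": 0, "turn": 0, "claw": 1},
    {"x": -0.6, "y": 0.1, "z": 0, "turn": 0, "claw": 1},
    {"x": -0.6, "y": 0.1, "z": 0, "turn": 0, "claw": 1},
    {"x": -0.6, "y": 0.2, "z": 0, "turn": 0, "claw": 1},
    {"x": -0.6, "y": 0.2, "z": 0, "turn": 0, "claw": 1},
    {"x": -0.6, "y": 0.2, "z": 0, "turn": 0, "claw": 1},
    {"x": -0.6, "y": 0.1, "z": 0, "turn": 0, "claw": 1},
    {"x": -0.6, "y": 0.1, "z": 0, "turn": 0, "claw": 1},
    {"x": -0.6, "y": 0.1, "z": 0, "turn": 0, "claw": 1},
    {"x": -0.6, "y": 0.1, "z": 0, "turn": 0, "claw": 1},
    {"x": -0.6, "y": 0.1, "z": 0, "turn": 0, "claw": 1},
    {"x": -0.6, "y": 0.1, "z": 0, "turn": 0, "claw": 1},
    {"x": -0.45, "y": 0.1, "z": 0, "turn": 0, "claw": 1},
    {"x": -0.3, "y": 0.05, "z": 0, "turn": 0, "claw": 1},
    {"x": -0.2, "y": 0.05, "z": 0, "turn": 0, "claw": 1},
    {"x": 0, "y": 0, "z": 0, "turn": 0, "claw": 1},
    {"x": 0, "y": 0, "z": 0, "turn": 0, "claw": 1},
  ],
)

```text
time: 8.95
tool_pos: [0.4784, -0.2434, 0.2351]
tool_rot: [-2.357, -2.076, -0.0]
wrist_force: [0.8, 0.0, -1.2]
finger_gap: 0.086
grasp_force: 58.5
```

Run:
```python
from h import *
np.set_printoptions(precision=4,suppress=True)
s=manip.read_state(); R=cv2.Rodrigues(np.array(s["tool_rot"]))[0]; print(s["time"],s["tool_pos"],R,s["joint_pos"])
print((R.T@(np.array([.4783,-.2439,.2349])-s["tool_pos"]))/.05)
W,T=cam("wrist"),cam("top")
S=cam("scene")
for u,v in((0,0),): pass
print(proj(W,[.52,-.170,.076]),proj(W,[.4997,-.3265,.076]))
cv2.imwrite("pics/w3.png",np.hstack([cv2.resize(W["pixels"],(480,300)),T["pixels"][130:330,360:560][:, :].repeat(1,0)[:300] if 0 else cv2.resize(T["pixels"][150:300,380:540],(320,300))])[:,:,::-1])
```

```text
8.95 [ 0.4784 -0.2434  0.2351] [[ 0.1264  0.992  -0.0005]
 [ 0.992  -0.1264  0.0008]
 [ 0.0007 -0.0006 -1.    ]] [-0.378   0.0869  0.8534  1.7526 -0.0678  1.3331  0.3629]
[-0.011  -0.      0.0032]
[352.3114  99.6994] [346.774  253.8286]
```

View pics/w3.png

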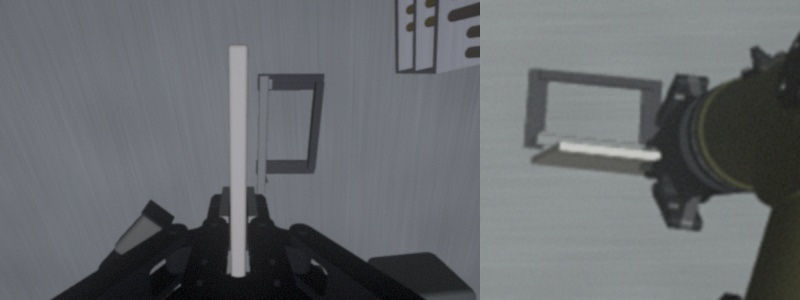

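The wrist view shows the guard held upright, its strip at (238,45)-(238,275). The prop bar is to its right at about (265,78)-(263,190), close to the prediction. I'll measure the bar again from here.

Run:
```python
from h import *
np.set_printoptions(precision=4,suppress=True)
s=manip.read_state(); R=cv2.Rodrigues(np.array(s["tool_rot"]))[0]
W=cam("wrist"); g=cv2.GaussianBlur(cv2.cvtColor(W["pixels"],cv2.COLOR_RGB2GRAY),(1,9),0)
for v in(120,135,150,165,180,195,205,235): print(v,g[v,338:370].tolist())
```

```text
120 [116, 116, 115, 115, 107, 92, 87, 91, 102, 114, 116, 118, 117, 116, 116, 116, 116, 115, 108, 102, 102, 104, 103, 100, 90, 85, 85, 84, 85, 84, 84, 85]
135 [117, 117, 115, 116, 118, 114, 107, 103, 109, 116, 117, 118, 117, 118, 118, 116, 116, 111, 103, 102, 109, 114, 114, 112, 114, 115, 115, 114, 114, 114, 113, 112]
150 [120, 118, 119, 119, 116, 111, 103, 104, 112, 116, 118, 117, 117, 118, 117, 118, 114, 110, 104, 107, 113, 116, 116, 115, 114, 113, 114, 115, 115, 115, 115, 114]
165 [120, 121, 120, 119, 119, 111, 103, 107, 115, 117, 118, 116, 118, 118, 117, 115, 111, 105, 103, 111, 114, 115, 117, 117, 116, 116, 114, 115, 115, 116, 116, 116]
180 [120, 120, 121, 122, 119, 112, 106, 110, 116, 118, 117, 117, 118, 118, 118, 115, 111, 106, 110, 116, 115, 118, 118, 118, 118, 118, 116, 116, 115, 116, 117, 117]
195 [120, 120, 119, 119, 113, 104, 105, 113, 117, 117, 118, 118, 118, 118, 116, 112, 105, 106, 114, 117, 119, 119, 120, 118, 119, 118, 119, 118, 116, 115, 118, 118]
205 [121, 120, 120, 118, 112, 103, 108, 115, 117, 118, 117, 118, 117, 117, 115, 109, 104, 106, 113, 118, 119, 119, 119, 118, 118, 120, 119, 118, 118, 118, 117, 119]
235 [118, 119, 117, 111, 103, 104, 112, 116, 117, 117, 116, 117, 117, 114, 107, 95, 91, 102, 111, 113, 113, 114, 114, 114, 115, 115, 114, 113, 114, 114, 115, 114]
```

The bar is confirmed to within about 1 mm, so I'll lower the guard.

Request:
apply_moves(
  deltas=[
    {"x": 0, "y": 0, "z": 0.15, "turn": 0, "claw": 1},
    {"x": 0, "y": 0, "z": 0.3, "turn": 0, "claw": 1},
    {"x": 0, "y": 0, "z": 0.4, "turn": 0, "claw": 1},
    {"x": 0, "y": 0, "z": 0.4, "turn": 0, "claw": 1},
    {"x": 0, "y": 0, "z": 0.4, "turn": 0, "claw": 1},
    {"x": 0, "y": 0, "z": 0.4, "turn": 0, "claw": 1},
    {"x": 0, "y": 0, "z": 0.3, "turn": 0, "claw": 1},
    {"x": 0, "y": 0, "z": 0.2, "turn": 0, "claw": 1},
    {"x": 0, "y": 0, "z": 0.1, "turn": 0, "claw": 1},
    {"x": 0, "y": 0, "z": 0.06, "turn": 0, "claw": 1},
    {"x": 0, "y": 0, "z": 0, "turn": 0, "claw": 1},
    {"x": 0, "y": 0, "z": 0, "turn": 0, "claw": 1},
  ],
)

```text
time: 10.35
tool_pos: [0.479, -0.2442, 0.1004]
tool_rot: [2.357, 2.075, 0.001]
wrist_force: [-0.5, 0.8, -1.6]
finger_gap: 0.088
grasp_force: 58.5
```

Request:
apply_moves(
  deltas=[
    {"x": 0, "y": 0, "z": 0.02, "turn": 0, "claw": 1},
    {"x": 0, "y": 0, "z": 0.02, "turn": 0, "claw": 1},
    {"x": 0, "y": 0, "z": 0, "turn": 0, "claw": 1},
  ],
)

```text
time: 10.65
tool_pos: [0.4785, -0.2439, 0.0979]
tool_rot: [2.358, 2.076, 0.0]
wrist_force: [0.5, 0.5, -1.5]
finger_gap: 0.088
grasp_force: 58.5
```

Request:
apply_moves(
  deltas=[
    {"x": 0, "y": 0, "z": 0.02, "turn": 0, "claw": 1},
    {"x": 0, "y": 0, "z": 0, "turn": 0, "claw": 1},
  ],
)

```text
time: 10.85
tool_pos: [0.4789, -0.244, 0.0977]
tool_rot: [2.358, 2.076, 0.001]
wrist_force: [-1.2, 1.5, 4.3]
finger_gap: 0.081
grasp_force: 59.6
```

Request:
apply_moves(
  deltas=[
    {"x": 0, "y": 0, "z": 0.02, "turn": 0, "claw": 1},
    {"x": 0, "y": 0, "z": 0, "turn": 0, "claw": 1},
  ],
)

```text
time: 11.05
tool_pos: [0.4791, -0.244, 0.0977]
tool_rot: [-2.358, -2.076, -0.002]
wrist_force: [-2.8, 2.1, 12.7]
finger_gap: 0.087
grasp_force: 60.7
```

Request:
apply_moves(
  deltas=[
    {"x": 0, "y": 0, "z": -0.03, "turn": 0, "claw": 1},
    {"x": 0, "y": 0, "z": 0, "turn": 0, "claw": 0.85},
    {"x": 0, "y": 0, "z": 0, "turn": 0, "claw": 0.75},
    {"x": 0, "y": 0, "z": 0, "turn": 0, "claw": 0.65},
    {"x": 0, "y": 0, "z": 0, "turn": 0, "claw": 0.58},
    {"x": 0, "y": 0, "z": 0, "turn": 0, "claw": 0.58},
    {"x": 0, "y": 0, "z": 0, "turn": 0, "claw": 0.58},
  ],
  newtons=20,
)

```text
time: 11.75
tool_pos: [0.4785, -0.244, 0.0973]
tool_rot: [-2.358, -2.076, -0.0]
wrist_force: [-1.0, 0.5, 0.1]
finger_gap: 0.421
grasp_force: 0.0
```

Run:
```python
from h import *
W,S=cam("wrist"),cam("scene")
cv2.imwrite("pics/w4.png",np.hstack([cv2.resize(W["pixels"],(480,300)),cv2.resize(S["pixels"][180:320,130:270],(300,300))])[:,:,::-1])
```

```text
(no output)
```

View pics/w4.png

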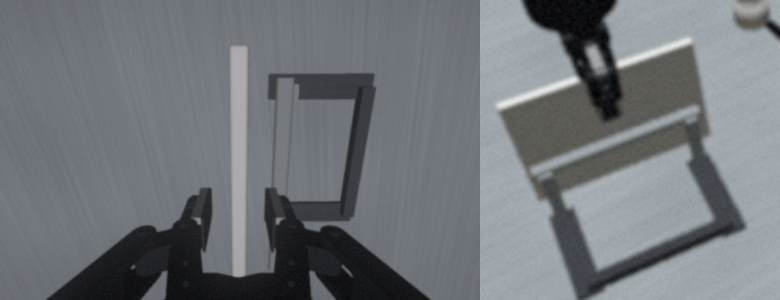

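The guard stands free and upright at (238,160), centred between the open fingers, with the bar parallel behind it. I have one picture left to view. Next I'll tip the guard onto the bar.

Request:
apply_moves(
  deltas=[
    {"x": 0, "y": 0.06, "z": 0, "turn": 0, "claw": 0.58},
    {"x": 0, "y": 0.06, "z": 0, "turn": 0, "claw": 0.58},
    {"x": 0, "y": 0.06, "z": 0, "turn": 0, "claw": 0.58},
    {"x": 0, "y": 0.05, "z": 0, "turn": 0, "claw": 0.58},
    {"x": 0, "y": 0.04, "z": 0, "turn": 0, "claw": 0.58},
    {"x": 0, "y": 0.04, "z": 0, "turn": 0, "claw": 0.58},
    {"x": 0, "y": 0.04, "z": 0, "turn": 0, "claw": 0.58},
    {"x": 0, "y": 0.04, "z": 0, "turn": 0, "claw": 0.58},
    {"x": 0, "y": 0.04, "z": 0, "turn": 0, "claw": 0.58},
    {"x": 0, "y": 0.04, "z": 0, "turn": 0, "claw": 0.58},
    {"x": 0, "y": 0.04, "z": 0, "turn": 0, "claw": 0.58},
    {"x": 0, "y": 0.04, "z": 0, "turn": 0, "claw": 0.58},
    {"x": 0, "y": 0.04, "z": 0, "turn": 0, "claw": 0.58},
    {"x": 0, "y": 0.04, "z": 0, "turn": 0, "claw": 0.58},
    {"x": 0, "y": 0.04, "z": 0, "turn": 0, "claw": 0.58},
    {"x": 0, "y": 0, "z": 0, "turn": 0, "claw": 0.58},
    {"x": 0, "y": 0, "z": 0, "turn": 0, "claw": 0.58},
  ],
)

```text
time: 13.55
tool_pos: [0.5117, -0.2482, 0.0973]
tool_rot: [-2.358, -2.076, 0.0]
wrist_force: [-0.1, 0.4, 0.0]
finger_gap: 0.418
grasp_force: 0.0
```

```bash
cat > lean.py <<'E'
from h import *
np.set_printoptions(precision=4,suppress=True)
s=manip.read_state(); print(s["time"],s["tool_pos"],s["wrist_force"])
W,T,S=cam("wrist"),cam("top"),cam("scene")
g=cv2.cvtColor(W["pixels"],cv2.COLOR_RGB2GRAY)
m=(g>140).astype(np.uint8); n,l,st,_=cv2.connectedComponentsWithStats(m)
for i in np.argsort(-st[1:,4])[:3]+1: print("wrist bright",st[i])
k=np.argmax(st[1:,4])+1
for v in(80,120,160,200,240,280,320,350):
    c=np.where(l[v]==k)[0]
    if len(c): u=(c.min()+c.max())/2; print(v,c.min(),c.max(),onz(W,u,v,.136))
cv2.imwrite("pics/w5.png",np.hstack([cv2.resize(W["pixels"],(480,300)),cv2.resize(S["pixels"][180:320,130:270],(300,300))])[:,:,::-1])
E
python3 lean.py
```

```text
13.55 [ 0.5117 -0.2482  0.0973] [-0.1295  0.4411  0.0429]
wrist bright [ 321   62   22  306 5670]
80 321 341 [ 0.5269 -0.1637  0.136 ]
120 321 341 [ 0.5256 -0.1757  0.136 ]
160 321 340 [ 0.5239 -0.1886  0.136 ]
200 321 339 [ 0.5221 -0.2027  0.136 ]
240 321 339 [ 0.5204 -0.218   0.136 ]
280 322 338 [ 0.5184 -0.2348  0.136 ]
320 322 337 [ 0.5161 -0.2532  0.136 ]
350 322 336 [ 0.5142 -0.2683  0.136 ]
```

The top edge has moved back about 38 mm, roughly a 16° lean, and there's no force on the fingers. I'll withdraw straight up.

Request:
apply_moves(
  deltas=[
    {"x": 0, "y": 0, "z": -0.1, "turn": 0, "claw": 0.58},
    {"x": 0, "y": 0, "z": -0.2, "turn": 0, "claw": 0.58},
    {"x": 0, "y": 0, "z": -0.3, "turn": 0, "claw": 0.58},
    {"x": 0, "y": 0, "z": -0.4, "turn": 0, "claw": 0.58},
    {"x": 0, "y": 0, "z": -0.4, "turn": 0, "claw": 0.58},
    {"x": 0, "y": 0, "z": -0.4, "turn": 0, "claw": 0.58},
    {"x": 0, "y": 0, "z": -0.4, "turn": 0, "claw": 0.58},
    {"x": 0, "y": 0, "z": -0.3, "turn": 0, "claw": 0.58},
    {"x": 0, "y": 0, "z": -0.2, "turn": 0, "claw": 0.58},
    {"x": 0, "y": 0, "z": 0, "turn": 0, "claw": 0.58},
  ],
)

```text
time: 14.7
tool_pos: [0.5125, -0.2487, 0.234]
tool_rot: [2.357, 2.074, 0.003]
wrist_force: [-0.2, 0.7, 0.1]
finger_gap: 0.424
grasp_force: 0.0
```

```bash
python3 lean.py
```

```text
14.7 [ 0.5125 -0.2487  0.234 ] [-0.2429  0.7437  0.141 ]
wrist bright [ 318   81    9  213 1771]
wrist bright [593  82   2   1   2]
wrist bright [512  73   1   1   1]
120 318 326 [ 0.5244 -0.1855  0.136 ]
160 318 326 [ 0.5207 -0.2154  0.136 ]
200 318 326 [ 0.5167 -0.2479  0.136 ]
240 319 326 [ 0.5128 -0.2834  0.136 ]
280 319 325 [ 0.5076 -0.322   0.136 ]
```

View pics/w5.png

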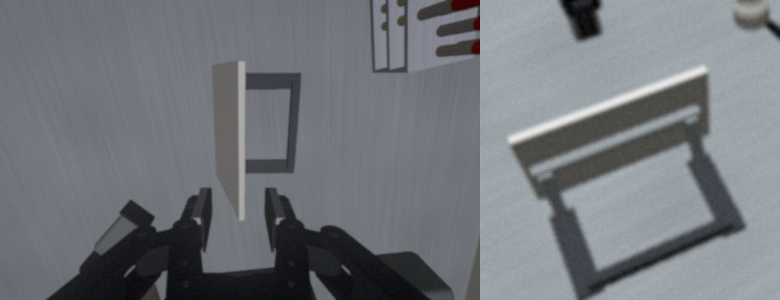

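The guard leans on the bar: its top edge runs (508,138)-(705,70) in the scene crop, above the bar, and the foot stands in front. The gripper is clear. Before going to the post, I'll check clearance to the big machine beside it and work out the path.

Run:
```python
from h import *
np.set_printoptions(precision=4,suppress=True)
T,S=cam("top"),cam("scene")
print("machine top corner",tri((S,487,145),(T,122,144)),"base",onz(S,487,177,0),onz(T,150,160,0),"base2",onz(T,146,274,0),"front-left",onz(S,411,125,0))
s=manip.read_state(); R=cv2.Rodrigues(np.array(s["tool_rot"]))[0]
print(s["joint_pos"],R[:2,1],"to post, world",np.array([.4736,.3275])-s["tool_pos"][:2])
ex,ey=np.array([.9699,.2436]),np.array([-.2436,.9699]); P=np.array([.4736,.3275])-.125*ey
for a in(0,.2,.4,.6,.63,.66): print(a,P+.125*(np.sin(a)*ex+np.cos(a)*ey))
```

```text
machine top corner (array([0.6833, 0.455 , 0.1345]), np.float64(0.02536804949974726)) base [0.6835 0.5021 0.    ] [0.6928 0.4701 0.    ] base2 [0.4025 0.4635 0.    ] front-left [0.3921 0.5092 0.    ]
[-0.3463  0.1872  0.8539  1.6842 -0.1442  1.3377  0.4054] [ 0.9919 -0.1269] to post, world [-0.0376  0.5754]
0 [0.4736 0.3275]
0.2 [0.4983 0.3311]
0.4 [0.5232 0.3298]
0.6 [0.5474 0.3235]
0.63 [0.5509 0.3222]
0.66 [0.5543 0.3207]
```

Request:
apply_moves(
  deltas=[
    {"x": 0.2, "y": 0, "z": 0, "turn": 0, "claw": 0.3},
    {"x": 0.4, "y": -0.1, "z": 0, "turn": 0, "claw": 0.3},
    {"x": 0.6, "y": -0.12, "z": 0, "turn": 0, "claw": 0.3},
    {"x": 0.65, "y": -0.12, "z": 0, "turn": 0, "claw": 0.3},
    {"x": 0.65, "y": -0.12, "z": 0, "turn": 0, "claw": 0.3},
    {"x": 0.65, "y": -0.12, "z": 0, "turn": 0, "claw": 0.3},
    {"x": 0.65, "y": -0.12, "z": 0, "turn": 0, "claw": 0.3},
    {"x": 0.65, "y": -0.12, "z": 0, "turn": 0, "claw": 0.3},
    {"x": 0.65, "y": -0.12, "z": 0, "turn": 0, "claw": 0.3},
    {"x": 0.65, "y": -0.12, "z": 0, "turn": 0, "claw": 0.3},
    {"x": 0.65, "y": -0.12, "z": 0, "turn": 0, "claw": 0.3},
    {"x": 0.65, "y": -0.12, "z": 0, "turn": 0, "claw": 0.3},
    {"x": 0.65, "y": -0.12, "z": 0, "turn": 0, "claw": 0.3},
    {"x": 0.65, "y": -0.12, "z": 0, "turn": 0, "claw": 0.3},
    {"x": 0.65, "y": -0.12, "z": 0, "turn": 0, "claw": 0.3},
    {"x": 0.65, "y": -0.12, "z": 0, "turn": 0, "claw": 0.3},
    {"x": 0.65, "y": -0.12, "z": 0, "turn": 0, "claw": 0.3},
    {"x": 0.5, "y": -0.12, "z": 0, "turn": 0, "claw": 0.3},
    {"x": 0.3, "y": -0.1, "z": 0, "turn": 0, "claw": 0.3},
    {"x": 0.22, "y": -0.09, "z": 0, "turn": 0, "claw": 0.3},
  ],
)

```text
time: 16.95
tool_pos: [0.4731, 0.3284, 0.2318]
tool_rot: [2.357, 2.077, -0.002]
wrist_force: [1.1, 0.1, 0.5]
finger_gap: 0.702
grasp_force: 0.0
```

Request:
apply_moves(
  deltas=[
    {"x": 0, "y": 0, "z": 0, "turn": -0.9, "claw": 0},
    {"x": 0, "y": 0, "z": 0, "turn": -0.9, "claw": 0},
    {"x": 0, "y": 0, "z": 0, "turn": -0.9, "claw": 0},
    {"x": 0, "y": 0, "z": 0, "turn": -0.9, "claw": 0},
    {"x": 0, "y": 0, "z": 0, "turn": -0.66, "claw": 0},
    {"x": 0, "y": 0, "z": 0, "turn": 0, "claw": 0},
    {"x": 0, "y": 0, "z": 0, "turn": 0, "claw": 0},
  ],
)

```text
time: 17.65
tool_pos: [0.4741, 0.3265, 0.2324]
tool_rot: [1.937, 2.473, -0.0]
wrist_force: [-0.3, 0.5, 0.4]
finger_gap: 1.001
grasp_force: 0.0
```

Run:
```python
from h import *
np.set_printoptions(precision=4,suppress=True)
s=manip.read_state(); R=cv2.Rodrigues(np.array(s["tool_rot"]))[0]
print(s["time"],s["tool_pos"],R[:2,1],s["finger_gap"],s["joint_pos"])
W,T=cam("wrist"),cam("top"); u,v=proj(W,[.4736,.3275,.095]); print(u,v, proj(W,[.4767,.3275-.01,.042]))
g=cv2.cvtColor(W["pixels"],cv2.COLOR_RGB2GRAY); x0,y0=int(u)-20,int(v)-20
np.set_printoptions(linewidth=250); print(x0,y0); print(g[y0:y0+40:2,x0:x0+40:2])
print("to post 50mm units",R.T@(np.array([.4736,.3275,.068])-s["tool_pos"])/.05)
```

```text
17.65 [0.4741 0.3265 0.2324] [0.9709 0.2396] 1.001029198164635 [-0.9446  0.1624  0.3321  1.6522 -0.0541  1.336  -0.3619]
317.34788608179196 186.9255745865857 [317.9114 182.8351]
297 166
[[136 132 130 136 137 132 134 135 136 131 123 124 126 131 135 134 132 132 131 135]
 [136 133 131 134 137 133 135 133 110  85  74  69  81 109 132 134 132 132 131 133]
 [134 134 134 135 136 134 133 113  71  63  61  59  60  70 109 129 131 132 135 132]
 [135 133 132 134 136 135 129  92  64  65  65  62  64  63  79 126 131 134 135 132]
 [135 132 134 134 138 132 123  79  65  62  64  60  60  60  74 120 133 131 130 130]
 [135 131 132 136 140 132 118  72  65  64  62  62  62  62  64 113 130 131 130 133]
 [136 131 133 134 135 133 119  70  71  70  77  80  71  64  65 105 130 129 131 133]
 [134 132 132 136 139 133 113  70  87  99 110 112 108  96  72  98 132 134 132 133]
 [132 132 133 132 137 128 108  96 111 115 112 113 118 114  96  98 130 134 130 132]
 [136 135 132 138 134 132 106 110 118 116 116 116 114 112 109 101 126 127 133 132]
 [137 132 131 134 135 131 108 113 115 117 120 116 115 110 110 102 125 129 130 132]
 [137 136 132 135 137 128 112 115 113 115 116 119 121 115 115 111 126 131 132 131]
 [136 133 132 134 138 132 119 116 115 114 113 116 115 119 113 114 131 130 131 131]
 [135 134 128 134 140 136 125 114 113 109 114 116 113 115 116 121 131 131 132 132]
 [137 134 131 136 135 131 126 115 116 114 111 114 113 115 113 124 128 131 133 133]
 [136 133 132 135 135 132 126 118 117 115 115 114 113 115 109 127 129 130 131 133]
 [135 134 131 134 136 134 127 120 116 113 114 114 113 115 113 123 129 130 132 132]
 [135 132 130 136 136 133 128 114 115 115 114 113 117 112 112 125 131 131 131 132]
 [135 133 130 131 135 132 124 115 113 114 114 114 113 112 109 123 130 129 131 129]
 [133 136 132 135 136 135 130 117 113 113 115 111 115 113 111 126 132 129 132 132]]
to post 50mm units [ 0.0215 -0.005   3.2881]
```

The post top sits within 1 px of the prediction, so I'll descend around it and close.

Request:
apply_moves(
  deltas=[
    {"x": 0.02, "y": 0, "z": 0.2, "turn": 0, "claw": 0},
    {"x": 0, "y": 0, "z": 0.4, "turn": 0, "claw": 0},
    {"x": 0, "y": 0, "z": 0.5, "turn": 0, "claw": 0},
    {"x": 0, "y": 0, "z": 0.5, "turn": 0, "claw": 0},
    {"x": 0, "y": 0, "z": 0.5, "turn": 0, "claw": 0},
    {"x": 0, "y": 0, "z": 0.5, "turn": 0, "claw": 0},
    {"x": 0, "y": 0, "z": 0.4, "turn": 0, "claw": 0},
    {"x": 0, "y": 0, "z": 0.2, "turn": 0, "claw": 0},
    {"x": 0, "y": 0, "z": 0.1, "turn": 0, "claw": 0},
    {"x": 0, "y": 0, "z": 0, "turn": 0, "claw": 0},
    {"x": 0, "y": 0, "z": 0, "turn": 0, "claw": 0.5},
    {"x": 0, "y": 0, "z": 0, "turn": 0, "claw": 0.7},
    {"x": 0, "y": 0, "z": 0, "turn": 0, "claw": 1},
    {"x": 0, "y": 0, "z": 0, "turn": 0, "claw": 1},
    {"x": 0, "y": 0, "z": 0, "turn": 0, "claw": 1},
    {"x": 0, "y": 0, "z": 0, "turn": 0, "claw": 1},
  ],
  newtons=40,
)

```text
time: 19.35
tool_pos: [0.4745, 0.3285, 0.0679]
tool_rot: [1.934, 2.475, 0.003]
wrist_force: [2.5, 0.3, 1.7]
finger_gap: 0.194
grasp_force: 39.1
```

Request:
apply_moves(
  deltas=[
    {"x": -0.001, "y": 0.075, "z": 0, "turn": 0.34, "claw": 1},
    {"x": -0.001, "y": 0.075, "z": 0, "turn": 0.34, "claw": 1},
    {"x": -0.001, "y": 0.075, "z": 0, "turn": 0.34, "claw": 1},
    {"x": -0.001, "y": 0.075, "z": 0, "turn": 0.34, "claw": 1},
    {"x": -0.001, "y": 0.075, "z": 0, "turn": 0.34, "claw": 1},
    {"x": -0.001, "y": 0.075, "z": 0, "turn": 0.34, "claw": 1},
    {"x": -0.001, "y": 0.075, "z": 0, "turn": 0.34, "claw": 1},
    {"x": -0.001, "y": 0.075, "z": 0, "turn": 0.34, "claw": 1},
    {"x": -0.001, "y": 0.075, "z": 0, "turn": 0.34, "claw": 1},
    {"x": -0.001, "y": 0.075, "z": 0, "turn": 0.34, "claw": 1},
    {"x": 0, "y": 0, "z": 0, "turn": 0, "claw": 1},
  ],
)

```text
time: 20.45
tool_pos: [0.5099, 0.3322, 0.0678]
tool_rot: [-2.279, -2.16, 0.003]
wrist_force: [-5.1, -1.1, 8.1]
finger_gap: 0.193
grasp_force: 39.9
```

```bash
cat > ang.py <<'E'
from h import *
np.set_printoptions(precision=4,suppress=True)
s=manip.read_state(); R=cv2.Rodrigues(np.array(s["tool_rot"]))[0]
ex,ey=np.array([.9699,.2436]),np.array([-.2436,.9699]); P=np.array([.4736,.3275])-.125*ey
d=np.array(s["tool_pos"][:2])-P; y=R[:2,1]
print(s["time"],"a",np.arctan2(d@ex,d@ey),"r",np.linalg.norm(d),"tool a",np.arctan2(ex[1],ex[0])-np.arctan2(y[1],y[0]),s["tool_pos"],s["wrist_force"],s["finger_gap"],s["grasp_force"])
W=cam("wrist"); print("wrist px post end",proj(W,[*s["tool_pos"][:2],.095]))
E
python3 ang.py
```

```text
20.45 a 0.2922173377487406 r 0.12609209492690024 tool a 0.29937068633345726 [0.5099 0.3322 0.0678] [-5.075  -1.0625  8.0511] 0.19317874879589758 39.857200384140015
wrist px post end [317.1114 293.6614]
```

Request:
apply_moves(
  deltas=[
    {"x": -0.001, "y": 0.075, "z": 0, "turn": 0.34, "claw": 1},
    {"x": -0.001, "y": 0.075, "z": 0, "turn": 0.34, "claw": 1},
    {"x": -0.001, "y": 0.075, "z": 0, "turn": 0.34, "claw": 1},
    {"x": -0.001, "y": 0.075, "z": 0, "turn": 0.34, "claw": 1},
    {"x": -0.001, "y": 0.075, "z": 0, "turn": 0.34, "claw": 1},
    {"x": -0.001, "y": 0.075, "z": 0, "turn": 0.34, "claw": 1},
    {"x": -0.001, "y": 0.075, "z": 0, "turn": 0.34, "claw": 1},
    {"x": -0.001, "y": 0.075, "z": 0, "turn": 0.34, "claw": 1},
    {"x": -0.001, "y": 0.075, "z": 0, "turn": 0.34, "claw": 1},
    {"x": -0.001, "y": 0.075, "z": 0, "turn": 0.34, "claw": 1},
    {"x": 0, "y": 0, "z": 0, "turn": 0, "claw": 1},
  ],
)

```text
time: 21.6
tool_pos: [0.5459, 0.3254, 0.0678]
tool_rot: [-2.572, -1.8, 0.004]
wrist_force: [-6.9, -0.2, 8.1]
finger_gap: 0.197
grasp_force: 40.0
```

```bash
python3 ang.py
```

```text
21.6 a 0.584070693720898 r 0.1263102671828875 tool a 0.5955875891116076 [0.5459 0.3254 0.0678] [-6.8891 -0.1762  8.1457] 0.1966779766824867 40.01415252685547
wrist px post end [316.476  293.8032]
```

Request:
apply_moves(
  deltas=[
    {"x": 0, "y": 0.05, "z": 0, "turn": 0.23, "claw": 1},
    {"x": 0, "y": 0.05, "z": 0, "turn": 0.23, "claw": 1},
    {"x": 0, "y": 0, "z": 0, "turn": 0, "claw": 1},
    {"x": 0, "y": 0, "z": 0, "turn": 0, "claw": 1},
  ],
)

```text
time: 22.05
tool_pos: [0.5502, 0.3239, 0.0678]
tool_rot: [-2.606, -1.75, 0.005]
wrist_force: [-6.5, -0.4, 7.9]
finger_gap: 0.196
grasp_force: 40.0
```

```bash
python3 ang.py
python3 - <<'E'
from h import *
# post & pawl check from scene view; guard lean from scene/top
np.set_printoptions(precision=4,suppress=True)
S=cam("scene"); g=cv2.cvtColor(S["pixels"],cv2.COLOR_RGB2GRAY)
for u in(165,190,220): 
    c=g[190:262,u].astype(int); k=np.argmax(c); print("guard top",u,190+k,c[k],onz(S,u,190+k,.136))
h=cv2.cvtColor(S["pixels"],cv2.COLOR_RGB2HSV); m=cv2.inRange(h,(8,120,70),(30,255,255))[170:200,325:365]; y,x=np.nonzero(m); print("pawl px",len(x),x.mean()+325,y.mean()+170)
o=cv2.cvtColor(cv2.imread("pics/scene0.png"),cv2.COLOR_BGR2HSV); m=cv2.inRange(o,(8,120,70),(30,255,255))[170:200,325:365]; y,x=np.nonzero(m); print("pawl start",len(x),x.mean()+325,y.mean()+170)
d=cv2.absdiff(S["pixels"][:,:,::-1],cv2.imread("pics/scene0.png")).max(2)
for n,(x,y,w,hh) in dict(jar_marker=(240,160,62,64),swab=(300,220,50,45),racks=(270,205,160,145)).items(): print(n,(d[y:y+hh,x:x+w]>40).sum())
E
```

```text
22.05 a 0.619672474311227 r 0.12632701867583013 tool a 0.6343659333733662 [0.5502 0.3239 0.0678] [-6.4833 -0.424   7.929 ] 0.19600530659848245 39.98568892478943
wrist px post end [316.3401 293.8451]
guard top 165 237 221 [ 0.514 -0.296  0.136]
guard top 190 228 226 [ 0.52   -0.2492  0.136 ]
guard top 220 217 226 [ 0.527 -0.19   0.136]
pawl px 81 350.4691358024691 185.9506172839506
pawl start 75 350.5466666666667 186.21333333333334
jar_marker 0
swab 0
racks 0
```

The pawl is home, the guard is still leaning and the bystanders haven't moved. I'll take one more small step towards the stop.

Request:
apply_moves(
  deltas=[
    {"x": 0, "y": 0.025, "z": 0, "turn": 0.1, "claw": 1},
    {"x": 0, "y": 0.025, "z": 0, "turn": 0.1, "claw": 1},
    {"x": 0, "y": 0, "z": 0, "turn": 0, "claw": 1},
    {"x": 0, "y": 0, "z": 0, "turn": 0, "claw": 1},
    {"x": 0, "y": 0, "z": 0, "turn": 0, "claw": 1},
  ],
)

```text
time: 22.65
tool_pos: [0.5523, 0.3231, 0.0678]
tool_rot: [-2.621, -1.727, 0.005]
wrist_force: [-7.1, -0.2, 6.9]
finger_gap: 0.198
grasp_force: 40.0
```

```bash
python3 ang.py
```

```text
22.65 a 0.6375404357193155 r 0.1263789529446668 tool a 0.6516794573604292 [0.5523 0.3231 0.0678] [-7.0911 -0.1998  6.9164] 0.1978961633675433 39.97099041938782
wrist px post end [316.2527 293.7847]
```

The arm is steady at about 0.64 rad and still gripped, and the force shows it isn't pressing on the stop. I'm handing in.

```bash
python3 -c "
from station import workorder
print(workorder.hand_in())"
```

```text
the job is handed in; nothing more can be done
None
```

The job is handed in: the guard leans on the prop bar at about 16° with the gripper clear of it, the tensioner is held at about 0.64 rad (stop at 0.66) with the fingers still gripping the post, and the scene camera showed no change at the jar, pen, loose tube or racks.

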